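# Level the painting board under hand pressure

## Robot

A 6-joint arm with a two-finger parallel gripper is mounted at the origin on the work surface. World frame = base frame: x ahead of the robot, y to its left, z up, the work surface at z = 0. Lengths are in m, angles in rad, forces in N, time in s.
With the tool pointing down it reaches from about 0.35 to 0.775 m from the base axis. Payload 7.3 kg.
Tool frame: the origin (TCP) lies midway between the tips of the shut fingers; the grasp point (between the pads) lies 19 mm behind it (robot.grip_depth is the z of the grasp point in the tool frame, in m); z points along the fingers, y is the line along which they close (so a half turn about z gives the same grasp; the last joint's range is limited). The gripper opens to 92 mm and grips with 3 to 60 N. Pads are 19 mm wide; open, the fingers measure 130 mm over their backs; the gripper's body (75 mm by 190 mm) begins 47 mm behind the grasp point.
Start: joints at [-1.441, 0.342, 1.524, -0, 1.275, -0.146], TCP at [0.143, -0.505, 0.227] pointing down, gripper open.
Joint ranges: [-2.53, 2.53], [-0.77, 2.02], [0.04, 2.7], [-1, 4.14], [0.28, 2.66], [-3.11, 3.11]. Speed limits (rad/s): [2.57, 2.57, 3.14, 3.14, 3.14, 3.14].

## Interface

Orientations are given as [roll, pitch, yaw] about the fixed x, y, z axes, in that order (R = Rz(yaw) Ry(pitch) Rx(roll)).
In Python, from cell import robot, viewer gives the robot as it stands.
- The arm moves only by the tool step_arm, never from a script. Its argument "increments" is a list of rows, each an object with "delta_pos": the shift along the tool's x, y, z in cm, a list of three; "dr": the turn, a rotation vector about the tool's x, y, z in degrees, a list of three; "fingers": the closure, from -1 (fully open) to 1 (shut), so that 0 is half open. In form: [{"delta_pos": [tx, ty, tz], "dr": [wx, wy, wz], "fingers": fingers}, ...]. A call has exactly 5 rows; each row is the pose to reach, as a shift and turn from the pose commanded when the call began, along the tool's axes at that moment; what a row does not reach only later rows make up. A row lasts 1/8 s, in which the tool goes at most 62.5 mm and 10.7 degrees, less where a joint would pass 70% of its speed; a pose out of reach is approached as far as the arm can. A call with a gripper value outside its range is refused whole. The fingers move at their own pace and stop on an object; "newtons" is the grip in N (left out, the last holds). Time passes only in rows, so rows that repeat a pose let the fingers close, or fill a call up. It gives the time, the measured TCP pose, the force, the opening and the grip force at its end, in the units of the state.
- robot.observe(): the state, without advancing time (a new reading comes with each control period).
- viewer.read_camera(name): name is "side" or "top"; returns the picture (420x560x3 uint8, red, green, blue); there is no depth.
- viewer.camera_params(name): a dict with "K" (3x3 intrinsics, pixels), "k1" (the pictures are not rectified: a ray, as slopes to the right and down, at radius r is drawn at 1 + k1 r^2 times it, then the intrinsics apply), "T" (4x4, takes a point from camera to world coordinates). Camera axes: x right, y down, z forward; pixel columns grow to the right and rows downward; lengths in m; the calibration is good to about 2 mm. A picture is of the moment at which its call begins. camera_params takes no time and is no camera call.
- robot.hand_in(): hands the job in; it is judged then, once.
The state is a dict: "time": time; "qpos": joint angles; "qvel": joint speeds; "joint_efforts": joint torques, N m; "tool_pos": TCP position; "tool_rot": TCP orientation; "contact_force": force on the tool from outside, world axes, zero at the start; "torque": the same for the moment, N m; "opening": finger opening in m; "grip_force": force on a finger pad.
Only numpy, scipy, OpenCV 4.12 (cv2) and the standard library are available. Lean on these libraries where they do the work, as an engineer would, in place of code of your own. Each camera call takes 0.05 s, during which the arm holds its last target. There are 200 camera calls.

## Task

Level the little painting board so that wet paint will not run: lay the red spirit level upright on it, along the drawn line and centred on the cross mark, and turn the black knob of the levelling foot until the bubble sits centred between the two black rings while the level is pressed firmly down. The board is sprung and rides up off its foot when nobody leans on it, so the bubble counts only while the hand presses the level down so far that the board bears on its foot. Finish still pressing the level like that with the bubble centred, do not let go, and leave the spray can, the paint jar and the tape roll alone.

Things in the scene. Friction and masses are not known exactly. Their poses are not given: they have to be found in the camera images.
- level: Red spirit level with silver side bands, loose, 180 mm long (its x axis), 24 mm wide (y), 40 mm tall, about 250 g, standing upright on its sole. Origin: centre of its underside, z up. A green vial lies along x in an open recess (67 mm long, floor 31 mm above the underside) in the middle of its top; both ends beyond the recess (34 to 90 mm from the centre) have flat tops 40 mm above the underside, good for pressing on. Can be gripped across its 24 mm width.
- bubble (a joint): Place of the pale bubble (12 mm long) along the vial, in m along the level's own +x from the vial's middle, travel -0.024 to 0.024; 0 is centred between the two black rings (19 mm apart). It moves to the higher end, 10 mm for each degree of slope (0.573 m per rad of slope), and needs about 2 s to settle.
- board_mark (a point): Cross mark on the top of the pale wooden painting board (400 mm along its y, 150 mm wide along x, 12 mm thick, top about 48 mm above the table). The point lies on the board's top surface; its y axis runs along the drawn line, away from the levelling foot and towards the hinge (hinge line 135 mm from the mark at +y, 12 mm below the top), z is the board's up. The foot's knob stands 215 mm from the mark at -y.
- board (a joint): Play of the sprung board about its hinge, rad: 0 = pressed down, bearing on its foot; 0.012 = riding fully up at the foot end (as it does when nothing presses, with or without the level lying on it; that shifts the bubble 7 mm towards the foot). Pressing the level down with about 4 to 6 N closes it; from there it is a rigid stop.
- foot_grip (a point): Grip point of the levelling foot's black knob: a bar 42 mm long, 14 mm wide and 32 mm tall on a disc of 22 mm radius, over a brass disc; the point is on the vertical turning axis, 7 mm below the bar's top and 37 mm above the board's top. The bar's long direction is the point's x axis, so the fingers close along its y. The knob rides on the board.
- foot (a joint): Turn of the levelling foot, rad, 0 to 2.8, growing clockwise seen from above. Clockwise raises the foot end of the board by 0.0135 rad of slope per rad of turn (the pressed bubble moves 7.7 mm towards the foot per rad clockwise). It stays where it is left (0.15 N m friction). The table is uneven, so the setting that levels the board differs each time; at the start the foot end, pressed down, is always the low one and needs 0.5 to 1.6 rad clockwise.
- spray_can: Blue-labelled spray can, 66 mm wide, 170 mm tall, bystander; origin at the centre of its underside.
- paint_jar: Yellow paint jar, 68 mm wide, 75 mm tall, bystander; origin at the centre of its underside.
- tape_roll: Tan tape roll lying flat, 100 mm wide, 25 mm tall, bystander; origin at the centre of its underside.
Things that resemble listed ones, but are neither listed nor needed, are in the scene too. Of the things shaped like the level, the red one is meant.

How it is judged:
On the way:
1. the level lies on the board along the line, at the cross (x of level in the frame of board_mark between -0.025 and 0.025 m and y of level in the frame of board_mark between -0.03 and 0.03 m and z of level in the frame of board_mark between -0.006 and 0.006 m and angle between the x axis of level and the y axis of board_mark, either way round below 0.14 rad), for 0.2 s.
At the end, for the whole second after the job is handed in: Fingers press the level (over 2 N), board bearing on its foot (board below 0.002 rad) and level within 0.5 deg; bubble within 2.8 mm of centre; level upright, still, within 30 mm along and 25 mm across of the cross and 8 deg of the line; bystanders within 30 mm of their start (all of step 1 and value of joint bubble between -0.0028 and 0.0028 m and value of joint board below 0.002 rad and angle between board_mark's own z axis and vertical below 0.0085 rad and angle between level's own z axis and vertical below 0.05 rad and contact force between the fingers and level above 2 N and linear speed of level below 0.01 m/s and distance of each of spray_can, paint_jar, tape_roll from where it was at the start of the episode below 0.03 m); the arm keeps its last pose, push and grip.
It fails at once if the spray can is moved by more than 30 mm or tipped (distance of spray_can from where it was at the start of the episode above 0.03 m or angle between spray_can's own z axis and vertical above 0.4 rad).
It fails at once if the paint jar is moved by more than 30 mm or tipped (distance of paint_jar from where it was at the start of the episode above 0.03 m or angle between paint_jar's own z axis and vertical above 0.4 rad).
It fails at once if the tape roll is moved by more than 30 mm or tipped (distance of tape_roll from where it was at the start of the episode above 0.03 m or angle between tape_roll's own z axis and vertical above 0.4 rad).
It also fails if it takes over 72 s, if anything falls off the work surface, if the arm or the gripper's body presses on something with over 40 N, if the wrist force passes 120 N, or if a joint passes its speed limit or range.

## Working session

There is one attempt and no reset: what is moved stays moved. The work goes in short steps, Python scripts to look and compute and a tool call to move; the robot and the scene stay as the last step left them, time stands still between calls to the robot, and variables do not carry over. Pictures are saved under pics/ and viewed, at most 10 in all, crops included, and the job is handed in when it is done.

Besides the shell and the picture viewer there is one more tool, called by a JSON object that holds its "method" and its "body", one argument or row to a line. step_arm: Moves the arm, as the interface text tells. Its arguments: {"type":"object","properties":{"increments":{"type":"array"},"newtons":{"type":"number"}},"required":["increments"]}

```bash
mkdir -p pics; ls
python3 - <<'E'
from cell import robot, viewer
import cv2,numpy as np
np.set_printoptions(precision=4,suppress=True)
for n in("top","side"):
    im=viewer.read_camera(n); cv2.imwrite(f"pics/{n}0.png",im[:,:,::-1])
    p=viewer.camera_params(n); print(n,p["K"],p["k1"]);print(p["T"])
print(robot.observe())
E
```

```text
pics
top [[533.8502   0.     281.2252]
 [  0.     533.8502 205.236 ]
 [  0.       0.       1.    ]] -0.07379422513040797
[[ 0.02   -0.9962  0.0843  0.4183]
 [-0.9998 -0.0202 -0.0025 -0.0622]
 [ 0.0042 -0.0842 -0.9964  1.3878]
 [ 0.      0.      0.      1.    ]]
side [[470.9075   0.     276.9744]
 [  0.     470.9075 207.5043]
 [  0.       0.       1.    ]] -0.07853898510187461
[[ 0.9823 -0.1401  0.124   0.3992]
 [-0.1871 -0.7186  0.6698 -0.7567]
 [-0.0047 -0.6812 -0.7321  0.8737]
 [ 0.      0.      0.      1.    ]]
{'time': 0.1, 'qpos': array([-1.441 ,  0.3427,  1.5249, -0.    ,  1.2754, -0.146 ]), 'qvel': array([-0.0009, -0.0019, -0.003 , -0.0002,  0.0003, -0.0001]), 'joint_efforts': array([  0.0018, -43.2004, -24.4695,   0.0719,   0.0526,  -0.    ]), 'tool_pos': array([ 0.1429, -0.5048,  0.2261]), 'tool_rot': array([-3.1403, -0.0002,  0.2758]), 'contact_force': array([ 0.0255, -1.2544, -0.415 ]), 'torque': array([-0.0186, -0.0033,  0.0147]), 'grip_force': 0.0, 'opening': 0.09219334250588009}
```

View pics/top0.png

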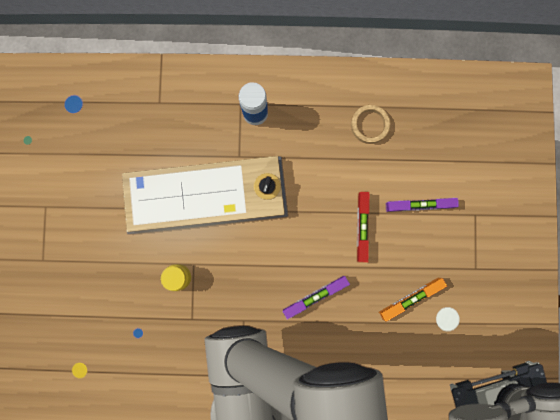

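View pics/side0.png

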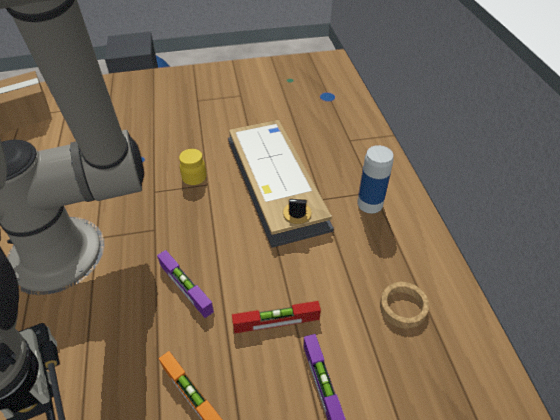

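Top view: red level at (364,227). Purple levels are at (422,204) and (317,297), and an orange one at (414,299). The cross is at (182,195), the knob at (266,186), the can at (253,100), the jar at (173,278) and the tape at (371,123). In the side view the red level is at (277,317), standing upright. The things that could be taken for it are the purple and orange levels, so I choose the red one.

```bash
cat > h.py <<'E'
from cell import robot, viewer
import cv2,numpy as np
np.set_printoptions(precision=4,suppress=True)
P={n:viewer.camera_params(n) for n in("top","side")}
def ray(n,uv):
    p=P[n]; D=np.array([p["k1"],0,0,0,0.])
    s=cv2.undistortPoints(np.array([[uv]],float),p["K"],D)[0,0]
    return p["T"][:3,3],p["T"][:3,:3]@np.array([*s,1.])
def plane(n,uv,z):
    o,d=ray(n,uv); return o+d*(z-o[2])/d[2]
def tri(a,b):
    (o,d),(q,e)=ray("top",a),ray("side",b)
    t=np.linalg.lstsq(np.c_[d,-e],q-o,rcond=None)[0]
    A,B=o+t[0]*d,q+t[1]*e; return (A+B)/2,np.linalg.norm(A-B)
def proj(n,X):
    p=P[n]; T=np.linalg.inv(p["T"]); r=cv2.Rodrigues(T[:3,:3])[0]
    return cv2.projectPoints(np.array([X],float),r,T[:3,3],p["K"],np.array([p["k1"],0,0,0,0.]))[0][0,0]
def blob(m,box=None):
    m=m.astype(np.uint8)
    if box: k=np.zeros_like(m);k[box[1]:box[3],box[0]:box[2]]=1;m=m*k
    n,l,s,c=cv2.connectedComponentsWithStats(m); i=1+np.argmax(s[1:,4]); return l==i,c[i],s[i]
def red(im):
    h=cv2.cvtColor(im,cv2.COLOR_RGB2HSV).astype(int); return ((h[...,0]<5)|(h[...,0]>174))&(h[...,1]>150)&(h[...,2]>60)
E
python3 - <<'E'
from h import *
t=cv2.imread("pics/top0.png")[:,:,::-1].copy(); s=cv2.imread("pics/side0.png")[:,:,::-1].copy()
m=red(t); m,_,st=blob(cv2.morphologyEx(m.astype(np.uint8),cv2.MORPH_CLOSE,np.ones((31,5))),(340,180,385,275)); print(st)
pts=np.argwhere(m)[:,::-1].astype(np.float32); r=cv2.minAreaRect(pts); print(r)
b=cv2.boxPoints(r); print(b)
for z in (0.02,0.04): print(z,[plane("top",q,z)[:2] for q in b],plane("top",r[0],z))
C=lambda im,x0,y0,x1,y1,k:cv2.resize(im[y0:y1,x0:x1],None,fx=k,fy=k,interpolation=cv2.INTER_CUBIC)
A=C(t,120,150,300,240,4); B=C(t,330,180,410,270,3); D=C(s,225,115,335,245,2.5);E_=C(s,225,290,335,345,3)
W=np.zeros((600,800,3),np.uint8); sc=lambda a,f:a
A=C(t,120,150,300,240,3); 
for a,x,y in((A,0,0),(B,545,0),(D,0,272),(E_,300,272)): W[y:y+a.shape[0],x:x+a.shape[1]]=a[:600-y,:800-x]
cv2.imwrite("pics/c0.png",W[:,:,::-1])
E
```

```text
[357 192  12  70 667]
((362.6773986816406, 226.4828643798828), (10.081145286560059, 69.17249298095703), 1.1934894323349)
[[356.9175 260.9566]
 [358.3583 191.7991]
 [368.4373 192.0091]
 [366.9965 261.1666]]
0.02 [array([ 0.395 , -0.2619]), array([ 0.5728, -0.264 ]), array([ 0.5728, -0.2902]), array([ 0.3949, -0.2877])] [ 0.4834 -0.2759  0.02  ]
0.04 [array([ 0.3953, -0.2589]), array([ 0.5706, -0.2611]), array([ 0.5706, -0.2868]), array([ 0.3952, -0.2844])] [ 0.4825 -0.2727  0.04  ]
```

View pics/c0.png

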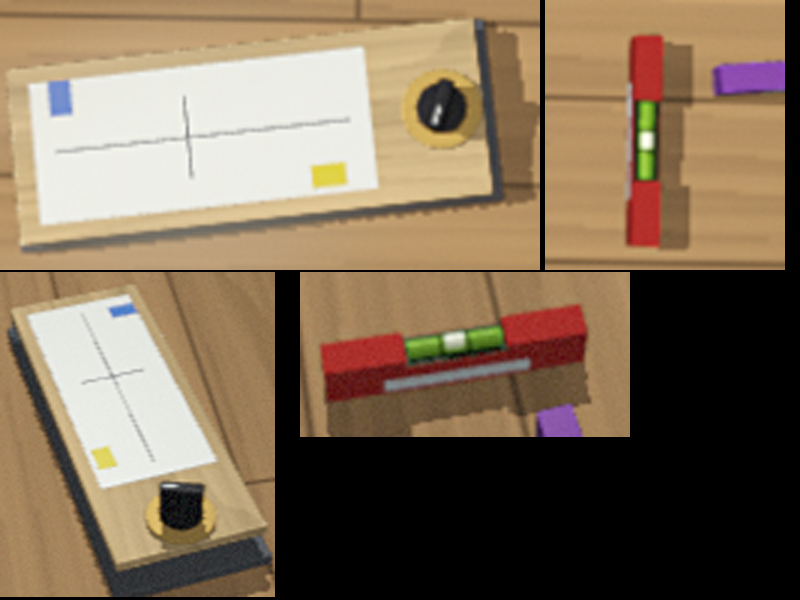

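Crop: red level upright, vial centre at top (364,227) and side (276.7,313.3). Cross at top (182.5,195.2) and side (270,156.5). The knob bar runs roughly along world x.

Run:
```python
from h import *
t=cv2.imread("pics/top0.png")[:,:,::-1].copy(); s=cv2.imread("pics/side0.png")[:,:,::-1].copy()
def green(im): 
    h=cv2.cvtColor(im,cv2.COLOR_RGB2HSV); return ((h[...,0]>33)&(h[...,0]<60)&(h[...,1]>120)&(h[...,2]>60))
def cen(m,b):
    m=np.argwhere(m[b[1]:b[3],b[0]:b[2]])[:,::-1]; return (m.min(0)+m.max(0))/2+b[:2],len(m)
a=cen(green(t),(350,205,380,250)); b=cen(green(s),(250,300,305,330)); print(a,b)
print("vial",tri(a[0],b[0]))
print("cross",tri((182.4,195),(269.9,156.4)))
p=plane("top",(138,200.4),.048);q=plane("top",(236.4,189.4),.048);print("line",p,q,np.arctan2(*(p-q)[[1,0]]))
m,c,st=blob(t.max(2)<50,(250,170,282,205)); print("knob top blob",c,st)
m2,c2,st2=blob(s.max(2)<50,(280,190,315,222)); print("knob side",c2,st2)
print("bartop",tri((267.7,184.5),(298,201.2)))
for k in(.048,.092):print(plane("top",c,k))
print(plane("side",(298,201.2),.092))
# ends of the bar top in side view
print(plane("side",(289.2,200.8),.092),plane("side",(306.6,201.6),.092))
print(plane("top",(265,190),.092),plane("top",(269,177),.092))
```

```text
(array([363. , 226.5]), 125) (array([276., 313.]), 173)
vial (array([ 0.4839, -0.2745,  0.0344]), np.float64(0.002252153512168868))
cross (array([0.5538, 0.1845, 0.0487]), np.float64(0.0028597863503661866))
line [0.5365 0.2972 0.048 ] [0.5694 0.0485 0.048 ] 1.7023399176002714
knob top blob [269.9355 186.1183] [264 178  11  16  93]
knob side [296.9515 209.2555] [289 202  17  16 227]
bartop (array([ 0.5803, -0.0316,  0.0923]), np.float64(0.004606203528011345))
[ 0.5795 -0.036   0.048 ]
[ 0.5742 -0.0369  0.092 ]
[ 0.5827 -0.0313  0.092 ]
[ 0.5632 -0.0262  0.092 ] [ 0.6018 -0.0363  0.092 ]
[ 0.5644 -0.025   0.092 ] [ 0.5966 -0.0341  0.092 ]
```

```bash
cat >> h.py <<'E'
from scipy.spatial.transform import Rotation as Ro
def go(x,y,z,yawdeg):
    o=robot.observe(); R=Ro.from_euler("xyz",o["tool_rot"]); G=Ro.from_euler("xyz",[np.pi,0,np.radians(yawdeg)])
    print("dpos cm",(R.inv().apply(np.array([x,y,z])-o["tool_pos"])*100).round(2),"dr",np.degrees((R.inv()*G).as_rotvec()).round(1),"t",o["time"])
E
python3 -c "
from h import *
go(.4835,-.274,.12,-.7)"
```

```text
dpos cm [ 39.05 -12.92  10.64] dr [-0.1  0.  16.5] t 0.1
```

{"method": "step_arm", "body": {
  "increments": [
    {"delta_pos":[6,-2,1.6],"dr":[0,0,4],"fingers":-1},
    {"delta_pos":[12,-4,3],"dr":[0,0,8],"fingers":-1},
    {"delta_pos":[18,-6,5],"dr":[0,0,12],"fingers":-1},
    {"delta_pos":[24,-8,7],"dr":[0,0,16.5],"fingers":-1},
    {"delta_pos":[29,-9.6,8],"dr":[0,0,16.5],"fingers":-1}
  ],
  "newtons": 30
}}

```text
time: 0.72
tool_pos: [0.3941, -0.3342, 0.1465]
tool_rot: [-3.141, 0.001, -0.013]
contact_force: [0.1, -1.3, 0.2]
opening: 0.0917
grip_force: 0.0
```

```bash
python3 -c "
from h import *
go(.4835,-.274,.07,-.7)"
```

```text
dpos cm [ 8.86 -6.14  7.64] dr [-0.   0.  -0.1] t 0.725
```

{"method": "step_arm", "body": {
  "increments": [
    {"delta_pos":[4.5,-3,3],"dr":[0,0,0],"fingers":-1},
    {"delta_pos":[8.75,-6,6],"dr":[0,0,0],"fingers":-1},
    {"delta_pos":[8.75,-6,9],"dr":[0,0,0],"fingers":-1},
    {"delta_pos":[8.75,-6,12],"dr":[0,0,0],"fingers":-1},
    {"delta_pos":[8.75,-6,13.2],"dr":[0,0,0],"fingers":-1}
  ]
}}

```text
time: 1.35
tool_pos: [0.4803, -0.2759, 0.0135]
tool_rot: [-3.139, 0.003, -0.012]
contact_force: [-0.2, 0.1, 0.4]
opening: 0.0921
grip_force: 0.0
```

{"method": "step_arm", "body": {
  "increments": [
    {"delta_pos":[0,0,0],"dr":[0,0,0],"fingers":1},
    {"delta_pos":[0,0,0],"dr":[0,0,0],"fingers":1},
    {"delta_pos":[0,0,0],"dr":[0,0,0],"fingers":1},
    {"delta_pos":[0,0,0],"dr":[0,0,0],"fingers":1},
    {"delta_pos":[0,0,0],"dr":[0,0,0],"fingers":1}
  ]
}}

```text
time: 1.98
tool_pos: [0.4813, -0.2769, 0.0158]
tool_rot: [3.141, -0.0, -0.012]
contact_force: [-0.6, 0.2, 0.2]
opening: 0.0468
grip_force: 0.0
```

{"method": "step_arm", "body": {
  "increments": [
    {"delta_pos":[0,0,0],"dr":[0,0,0],"fingers":1},
    {"delta_pos":[0,0,0],"dr":[0,0,0],"fingers":1},
    {"delta_pos":[0,0,0],"dr":[0,0,0],"fingers":1},
    {"delta_pos":[0,0,0],"dr":[0,0,0],"fingers":1},
    {"delta_pos":[0,0,0],"dr":[0,0,0],"fingers":1}
  ]
}}

```text
time: 2.6
tool_pos: [0.4811, -0.2765, 0.0154]
tool_rot: [-3.141, 0.0, -0.012]
contact_force: [-0.4, 1.9, 1.4]
opening: 0.0235
grip_force: 30.0
```

{"method": "step_arm", "body": {
  "increments": [
    {"delta_pos":[0,0,-3],"dr":[0,0,0],"fingers":1},
    {"delta_pos":[0,0,-6],"dr":[0,0,0],"fingers":1},
    {"delta_pos":[0,0,-9],"dr":[0,0,0],"fingers":1},
    {"delta_pos":[0,0,-11],"dr":[0,0,0],"fingers":1},
    {"delta_pos":[0,0,-11],"dr":[0,0,0],"fingers":1}
  ]
}}

```text
time: 3.22
tool_pos: [0.4819, -0.2776, 0.1265]
tool_rot: [3.139, -0.002, -0.012]
contact_force: [-0.9, 0.5, -2.7]
opening: 0.0236
grip_force: 30.0
```

Run:
```python
from h import *
im=viewer.read_camera("side");cv2.imwrite("pics/s1.png",im[:,:,::-1])
o=robot.observe();print(o["tool_pos"],o["opening"],o["grip_force"],o["qpos"])
go(.5538,.1845,.127,97.5); go(.5538,.1845,.127,-82.5)
```

```text
[ 0.4812 -0.277   0.1253] 0.023682426731470533 29.999217689037323 [-0.6602  0.4951  1.5828 -0.0004  1.063   0.923 ]
dpos cm [  6.69 -46.24  -0.2 ] dr [  0.    0.  -98.2] t 3.275
dpos cm [  6.69 -46.24  -0.2 ] dr [ 0.  -0.  81.8] t 3.275
```

View pics/s1.png

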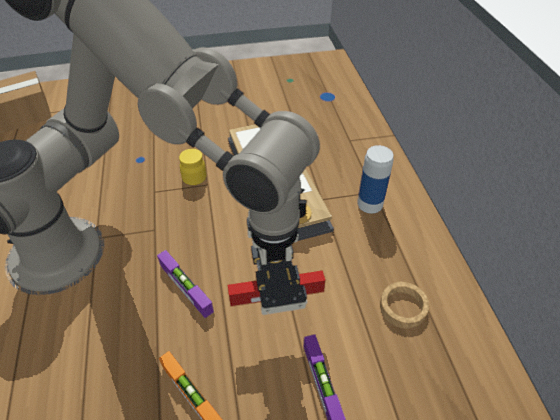

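The side view shows the level held at its middle at (277,288). I carry it to the board with the turn to yaw 97.5°, which the last joint can reach.

{"method": "step_arm", "body": {
  "increments": [
    {"delta_pos":[0.6,-4,-2],"dr":[0,0,-9],"fingers":1},
    {"delta_pos":[1.2,-8.5,-3],"dr":[0,0,-19],"fingers":1},
    {"delta_pos":[2,-13,-3],"dr":[0,0,-29],"fingers":1},
    {"delta_pos":[2.7,-18,-3],"dr":[0,0,-39],"fingers":1},
    {"delta_pos":[3.4,-23,-3],"dr":[0,0,-49],"fingers":1}
  ]
}}

```text
time: 3.9
tool_pos: [0.5174, -0.0457, 0.1538]
tool_rot: [-3.14, 0.001, 0.848]
contact_force: [0.7, 0.3, -2.9]
opening: 0.0234
grip_force: 30.0
```

```bash
python3 -c "
from h import *
go(.5538,.182,.11,97.5)"
```

```text
dpos cm [ 19.49 -12.32   4.38] dr [ -0.1   0.  -48.9] t 3.9
```

{"method": "step_arm", "body": {
  "increments": [
    {"delta_pos":[4,-2.5,0],"dr":[0,0,-10],"fingers":1},
    {"delta_pos":[8,-5,1],"dr":[0,0,-20],"fingers":1},
    {"delta_pos":[12,-7.5,2],"dr":[0,0,-30],"fingers":1},
    {"delta_pos":[16,-10,3],"dr":[0,0,-40],"fingers":1},
    {"delta_pos":[19.4,-12.2,4.3],"dr":[0,0,-49],"fingers":1}
  ]
}}

```text
time: 4.53
tool_pos: [0.5555, 0.1803, 0.1104]
tool_rot: [-3.14, 0.0, 1.704]
contact_force: [0.8, -0.8, -2.3]
opening: 0.0237
grip_force: 30.0
```

{"method": "step_arm", "body": {
  "increments": [
    {"delta_pos":[0,0,0.5],"dr":[0,0,0],"fingers":1},
    {"delta_pos":[0,0,1.0],"dr":[0,0,0],"fingers":1},
    {"delta_pos":[0,0,1.5],"dr":[0,0,0],"fingers":1},
    {"delta_pos":[0,0,2],"dr":[0,0,0],"fingers":1},
    {"delta_pos":[0,0,2],"dr":[0,0,0],"fingers":1}
  ]
}}

```text
time: 5.15
tool_pos: [0.5559, 0.1781, 0.0921]
tool_rot: [-3.141, 0.0, 1.697]
contact_force: [0.7, 0.6, -2.3]
opening: 0.0238
grip_force: 30.0
```

Run:
```python
from h import *
im=viewer.read_camera("side");cv2.imwrite("pics/s2.png",im[:,:,::-1])
im2=viewer.read_camera("top");
a=cv2.resize(im[100:240,210:350],None,fx=4,fy=4);b=cv2.resize(im2[140:260,120:170],None,fx=4,fy=4)
W=np.zeros((560,800,3),np.uint8);W[:,:560]=a;W[:480,580:780]=b;cv2.imwrite("pics/c2.png",W[:,:,::-1])
go(.5538,.182,.066,97.5)
```

```text
dpos cm [ 0.38 -0.19  2.66] dr [ 0.   0.  -0.2] t 5.25
```

View pics/c2.png

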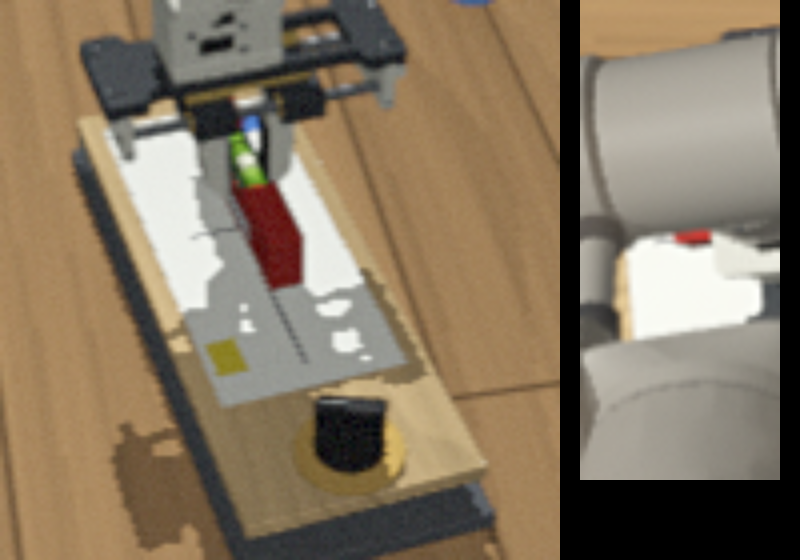

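The level, with its vial at crop (247,155), hovers over the line; I lower it and release.

{"method": "step_arm", "body": {
  "increments": [
    {"delta_pos":[0.2,-0.1,0.6],"dr":[0,0,0],"fingers":1},
    {"delta_pos":[0.4,-0.1,1.2],"dr":[0,0,0],"fingers":1},
    {"delta_pos":[0.4,-0.1,1.8],"dr":[0,0,0],"fingers":1},
    {"delta_pos":[0.4,-0.1,2.4],"dr":[0,0,0],"fingers":1},
    {"delta_pos":[0.4,-0.1,2.6],"dr":[0,0,0],"fingers":1}
  ]
}}

```text
time: 5.88
tool_pos: [0.5542, 0.1825, 0.0658]
tool_rot: [-3.141, 0.0, 1.698]
contact_force: [0.0, -0.0, -1.8]
opening: 0.0238
grip_force: 30.0
```

{"method": "step_arm", "body": {
  "increments": [
    {"delta_pos":[0,0,0.1],"dr":[0,0,0],"fingers":1},
    {"delta_pos":[0,0,0.2],"dr":[0,0,0],"fingers":1},
    {"delta_pos":[0,0,0.2],"dr":[0,0,0],"fingers":1},
    {"delta_pos":[0,0,0.2],"dr":[0,0,0],"fingers":1},
    {"delta_pos":[0,0,0.2],"dr":[0,0,0],"fingers":1}
  ]
}}

```text
time: 6.5
tool_pos: [0.5546, 0.1826, 0.0645]
tool_rot: [3.141, 0.0, 1.698]
contact_force: [0.6, -0.0, -1.8]
opening: 0.0238
grip_force: 30.0
```

{"method": "step_arm", "body": {
  "increments": [
    {"delta_pos":[0,0,0.1],"dr":[0,0,0],"fingers":1},
    {"delta_pos":[0,0,0.2],"dr":[0,0,0],"fingers":1},
    {"delta_pos":[0,0,0.2],"dr":[0,0,0],"fingers":1},
    {"delta_pos":[0,0,0.2],"dr":[0,0,0],"fingers":1},
    {"delta_pos":[0,0,0.2],"dr":[0,0,0],"fingers":1}
  ]
}}

```text
time: 7.12
tool_pos: [0.5546, 0.1825, 0.0627]
tool_rot: [3.141, 0.0, 1.698]
contact_force: [-1.9, -2.0, 4.8]
opening: 0.0242
grip_force: 30.0
```

{"method": "step_arm", "body": {
  "increments": [
    {"delta_pos":[0,0,0],"dr":[0,0,0],"fingers":0.2},
    {"delta_pos":[0,0,0],"dr":[0,0,0],"fingers":0.2},
    {"delta_pos":[0,0,0],"dr":[0,0,0],"fingers":0.2},
    {"delta_pos":[0,0,0],"dr":[0,0,0],"fingers":0.2},
    {"delta_pos":[0,0,0],"dr":[0,0,0],"fingers":0.2}
  ]
}}

```text
time: 7.75
tool_pos: [0.5545, 0.1826, 0.0624]
tool_rot: [-3.142, 0.0, 1.698]
contact_force: [0.3, 0.3, -0.8]
opening: 0.0365
grip_force: 0.0
```

{"method": "step_arm", "body": {
  "increments": [
    {"delta_pos":[0,0,-1],"dr":[0,0,0],"fingers":0.2},
    {"delta_pos":[0,0,-4],"dr":[0,0,0],"fingers":0.2},
    {"delta_pos":[0,0,-8],"dr":[0,0,0],"fingers":1},
    {"delta_pos":[-4,0,-8],"dr":[0,0,0],"fingers":1},
    {"delta_pos":[-7,0,-6],"dr":[0,0,0],"fingers":1}
  ]
}}

```text
time: 8.38
tool_pos: [0.5651, 0.1124, 0.1252]
tool_rot: [3.136, 0.001, 1.699]
contact_force: [-1.0, 0.1, 0.1]
opening: 0.0116
grip_force: 0.0
```

Run:
```python
from h import *
im=viewer.read_camera("side")
im2=viewer.read_camera("top");
a=cv2.resize(im[100:240,210:350],None,fx=4,fy=4);b=cv2.resize(im2[140:260,120:170],None,fx=4,fy=4)
W=np.zeros((560,800,3),np.uint8);W[:,:560]=a;W[:480,580:780]=b;cv2.imwrite("pics/c3.png",W[:,:,::-1])
print(robot.observe())
```

```text
{'time': 8.475, 'qpos': array([ 0.0608,  0.5308,  1.5303, -0.001 ,  1.0828, -0.0633]), 'qvel': array([ 0.0484, -0.0108, -0.0304,  0.0261,  0.0311,  0.0377]), 'joint_efforts': array([ -0.9517, -50.8732, -22.4169,  -0.1054,  -0.3974,  -0.3851]), 'tool_pos': array([0.5628, 0.1106, 0.1216]), 'tool_rot': array([-3.1393,  0.0007,  1.6954]), 'contact_force': array([-0.7896,  0.9244,  0.405 ]), 'torque': array([ 0.0016, -0.1184, -0.012 ]), 'grip_force': 0.0, 'opening': 0.003705761427286174}
```

View pics/c3.png

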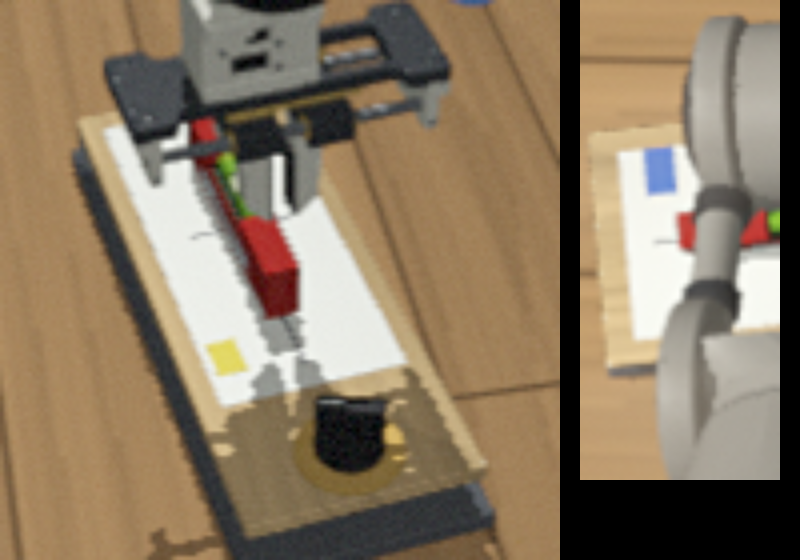

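The level stands upright on the line, its near end at crop (272,300). I press its far end, +62 mm towards the hinge, so the side camera still sees the vial.

{"method": "step_arm", "body": {
  "increments": [
    {"delta_pos":[4,0,-0.5],"dr":[0,0,0],"fingers":1},
    {"delta_pos":[9,0,-0.5],"dr":[0,0,0],"fingers":1},
    {"delta_pos":[13.7,0,-0.5],"dr":[0,0,0],"fingers":1},
    {"delta_pos":[13.7,0,1],"dr":[0,0,0],"fingers":1},
    {"delta_pos":[13.7,0,2],"dr":[0,0,0],"fingers":1}
  ]
}}

```text
time: 9.1
tool_pos: [0.5455, 0.2492, 0.1018]
tool_rot: [-3.141, 0.0, 1.699]
contact_force: [-0.8, -0.6, -1.2]
opening: 0.0005
grip_force: 0.0
```

```bash
python3 -c "
from h import *
go(.546,.246,.088,97.5)"
```

```text
dpos cm [-0.33  0.01  1.38] dr [-0.   0.  -0.1] t 9.1
```

{"method": "step_arm", "body": {
  "increments": [
    {"delta_pos":[-0.3,0,0.6],"dr":[0,0,0],"fingers":1},
    {"delta_pos":[-0.3,0,1.1],"dr":[0,0,0],"fingers":1},
    {"delta_pos":[-0.3,0,1.3],"dr":[0,0,0],"fingers":1},
    {"delta_pos":[-0.3,0,1.5],"dr":[0,0,0],"fingers":1},
    {"delta_pos":[-0.3,0,1.5],"dr":[0,0,0],"fingers":1}
  ]
}}

```text
time: 9.72
tool_pos: [0.5467, 0.2458, 0.0881]
tool_rot: [3.141, 0.0, 1.698]
contact_force: [-0.3, -1.1, 1.7]
opening: 0.0004
grip_force: 1.0
```

{"method": "step_arm", "body": {
  "increments": [
    {"delta_pos":[0,0,0.1],"dr":[0,0,0],"fingers":1},
    {"delta_pos":[0,0,0.2],"dr":[0,0,0],"fingers":1},
    {"delta_pos":[0,0,0.2],"dr":[0,0,0],"fingers":1},
    {"delta_pos":[0,0,0.2],"dr":[0,0,0],"fingers":1},
    {"delta_pos":[0,0,0.2],"dr":[0,0,0],"fingers":1}
  ]
}}

```text
time: 10.35
tool_pos: [0.5471, 0.2455, 0.0874]
tool_rot: [3.139, 0.001, 1.698]
contact_force: [-2.5, -3.6, 11.7]
opening: 0.0003
grip_force: 5.9
```

{"method": "step_arm", "body": {
  "increments": [
    {"delta_pos":[0,0,0.1],"dr":[0,0,0],"fingers":1},
    {"delta_pos":[0,0,0.1],"dr":[0,0,0],"fingers":1},
    {"delta_pos":[0,0,0.1],"dr":[0,0,0],"fingers":1},
    {"delta_pos":[0,0,0.1],"dr":[0,0,0],"fingers":1},
    {"delta_pos":[0,0,0.1],"dr":[0,0,0],"fingers":1}
  ]
}}

```text
time: 10.98
tool_pos: [0.5473, 0.2454, 0.0871]
tool_rot: [3.139, 0.001, 1.698]
contact_force: [-3.4, -5.5, 17.2]
opening: 0.0005
grip_force: 8.2
```

{"method": "step_arm", "body": {
  "increments": [
    {"delta_pos":[0,0,0],"dr":[0,0,0],"fingers":1},
    {"delta_pos":[0,0,0],"dr":[0,0,0],"fingers":1},
    {"delta_pos":[0,0,0],"dr":[0,0,0],"fingers":1},
    {"delta_pos":[0,0,0],"dr":[0,0,0],"fingers":1},
    {"delta_pos":[0,0,0],"dr":[0,0,0],"fingers":1}
  ]
}}

```text
time: 11.6
tool_pos: [0.5473, 0.2454, 0.0871]
tool_rot: [3.138, 0.001, 1.698]
contact_force: [-4.6, -5.8, 16.8]
opening: 0.0008
grip_force: 8.2
```

{"method": "step_arm", "body": {
  "increments": [
    {"delta_pos":[0,0,0],"dr":[0,0,0],"fingers":1},
    {"delta_pos":[0,0,0],"dr":[0,0,0],"fingers":1},
    {"delta_pos":[0,0,0],"dr":[0,0,0],"fingers":1},
    {"delta_pos":[0,0,0],"dr":[0,0,0],"fingers":1},
    {"delta_pos":[0,0,0],"dr":[0,0,0],"fingers":1}
  ]
}}

```text
time: 12.22
tool_pos: [0.5473, 0.2454, 0.0871]
tool_rot: [3.138, 0.001, 1.698]
contact_force: [-3.9, -6.1, 17.1]
opening: 0.0005
grip_force: 8.2
```

{"method": "step_arm", "body": {
  "increments": [
    {"delta_pos":[0,0,0],"dr":[0,0,0],"fingers":1},
    {"delta_pos":[0,0,0],"dr":[0,0,0],"fingers":1},
    {"delta_pos":[0,0,0],"dr":[0,0,0],"fingers":1},
    {"delta_pos":[0,0,0],"dr":[0,0,0],"fingers":1},
    {"delta_pos":[0,0,0],"dr":[0,0,0],"fingers":1}
  ]
}}

```text
time: 12.85
tool_pos: [0.5473, 0.2454, 0.0872]
tool_rot: [3.138, 0.001, 1.698]
contact_force: [-3.2, -6.4, 16.9]
opening: 0.0003
grip_force: 8.2
```

Run:
```python
from h import *
im=np.mean([viewer.read_camera("side") for _ in range(4)],0).astype(np.uint8);t=viewer.read_camera("top")
cv2.imwrite("pics/s4.png",im[:,:,::-1]);cv2.imwrite("pics/t4.png",t[:,:,::-1])
a=cv2.resize(im[115:190,235:310],None,fx=7,fy=7,interpolation=cv2.INTER_CUBIC);b=cv2.resize(t[140:260,120:240],None,fx=2,fy=2)
W=np.zeros((530,780,3),np.uint8);W[:525,:525]=a;W[:240,530:770]=b;cv2.imwrite("pics/c4.png",W[:,:,::-1])
print(robot.observe()["contact_force"],robot.observe()["time"])
```

```text
[-4.2085 -5.0297 16.5788] 13.1
```

View pics/c4.png

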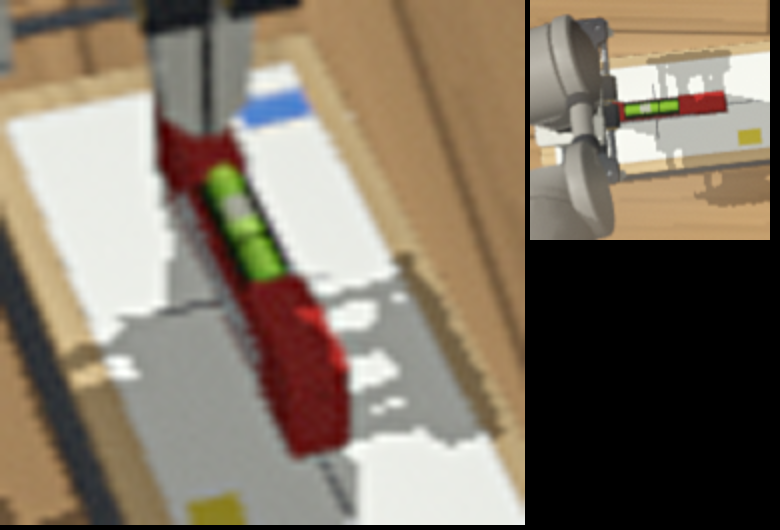

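The vial is visible in both views: side crop (245,225) and top crop (653,107). The bubble is displaced towards the hinge. I measure it by sampling the picture along the vial's axis.

```bash
cat >> h.py <<'E'
def bub(n,im,c,ang,half=3,L=45):
    # samples along the vial axis (mm from c, + towards the hinge); returns s, green excess, value
    d=np.array([np.cos(ang),np.sin(ang),0]);w=np.array([-d[1],d[0],0]);s=np.arange(-L,L+.1,.5)
    uv=np.array([[proj(n,c+a/1e3*d+b/1e3*w) for b in np.linspace(-half,half,5)] for a in s]).astype(np.float32)
    v=cv2.remap(im.astype(np.float32),uv[...,0],uv[...,1],cv2.INTER_LINEAR).mean(1)
    return s,v
E
python3 - <<'E'
from h import *
S=cv2.imread("pics/s4.png")[:,:,::-1].copy();T=cv2.imread("pics/t4.png")[:,:,::-1].copy()
def green(im): 
    h=cv2.cvtColor(im,cv2.COLOR_RGB2HSV); return ((h[...,0]>33)&(h[...,0]<60)&(h[...,1]>120)&(h[...,2]>60))
for n,im,b in(("top",T,(160,180,205,205)),("side",S,(255,130,285,160))):
    g=green(im);k=np.zeros_like(g);k[b[1]:b[3],b[0]:b[2]]=1;p=np.argwhere(g&k)[:,::-1].astype(np.float32)
    r=cv2.minAreaRect(p);print(n,len(p),r); 
    if n=="top":a=r[0]
    else: c=r[0]
X,e=tri(a,c);print("vial centre",X,e)
m,_,_=blob(red(T),(160,175,235,205));q=np.argwhere(m);print("red top px max col",q[:,1].max(),q[q[:,1]>q[:,1].max()-2].mean(0),plane("top",(q[:,1].max()+.5,191),.088))
X[2]=.083
for n,im in(("top",T),("side",S)):
    s,v=bub(n,im,plane(n,a if n=="top" else c,.083),1.699)
    print(n); print("\n".join("%5.1f %s"%(x,y.astype(int)) for x,y in zip(s[::3],v[::3])))
E
```

```text
top 126 ((180.21949768066406, 193.47561645507812), (5.852871417999268, 26.17227554321289), 83.6598129272461)
side 65 ((269.60003662109375, 146.70001220703125), (16.994115829467773, 4.919349670410156), 63.43495178222656)
vial centre [0.5538 0.1838 0.0827] 0.002220024119783453
red top px max col 217 [191.4615 216.3077] [0.56   0.0914 0.088 ]
top
-45.0 [137  41  36]
-43.5 [137  41  36]
-42.0 [136  40  35]
-40.5 [137  38  35]
-39.0 [137  37  35]
-37.5 [137  34  34]
-36.0 [123  43  33]
-34.5 [90 65 31]
-33.0 [ 98 120  37]
-31.5 [118 174  46]
-30.0 [131 186  49]
-28.5 [137 191  50]
-27.0 [137 190  52]
-25.5 [138 190  52]
-24.0 [137 189  52]
-22.5 [136 188  52]
-21.0 [137 189  53]
-19.5 [138 189  54]
-18.0 [138 190  54]
-16.5 [138 190  53]
-15.0 [138 190  52]
-13.5 [137 189  52]
-12.0 [135 186  52]
-10.5 [109 152  44]
 -9.0 [ 96 135  40]
 -7.5 [125 172  49]
 -6.0 [137 189  52]
 -4.5 [138 190  52]
 -3.0 [137 189  52]
 -1.5 [140 190  58]
  0.0 [151 192  84]
  1.5 [169 192 126]
  3.0 [189 192 172]
  4.5 [189 192 171]
  6.0 [188 192 169]
  7.5 [188 191 168]
  9.0 [187 190 168]
 10.5 [188 191 16
[... 966 characters left out ...]

 -6.0 [ 95 130  45]
 -4.5 [112 149  57]
 -3.0 [133 172  73]
 -1.5 [148 188  83]
  0.0 [151 190  88]
  1.5 [151 187  93]
  3.0 [152 183 102]
  4.5 [152 173 114]
  6.0 [152 165 127]
  7.5 [151 158 133]
  9.0 [151 156 135]
 10.5 [151 156 137]
 12.0 [152 156 138]
 13.5 [151 157 136]
 15.0 [149 158 132]
 16.5 [142 157 119]
 18.0 [132 157  97]
 19.5 [122 158  74]
 21.0 [116 160  59]
 22.5 [116 162  54]
 24.0 [116 163  51]
 25.5 [117 162  50]
 27.0 [121 163  50]
 28.5 [125 163  51]
 30.0 [130 163  52]
 31.5 [133 160  53]
 33.0 [135 155  53]
 34.5 [128 133  46]
 36.0 [120 102  37]
 37.5 [113  71  30]
 39.0 [110  48  26]
 40.5 [106  35  25]
 42.0 [103  25  24]
 43.5 [102  24  24]
 45.0 [102  23  23]
```

Top profile: vial ends at -33 and +32.5, ring at -9.4, bubble from 1.4 to 14.2. So the bubble sits about +7.9 mm towards the hinge, which needs roughly 1.03 rad (59°) clockwise. Now to the knob, gripping at yaw 165° and turning to about 106°.

Run:
```python
from h import *
print("can top",plane("top",(252,97),.17))
go(.546,.245,.15,97.5)
go(.5805,-.031,.14,165)
```

```text
can top [0.7736 0.0081 0.17  ]
dpos cm [-0.03 -0.11 -6.29] dr [ 0.2  0.1 -0.2] t 13.1
dpos cm [-27.84  -0.2   -5.26] dr [  0.1   0.2 -67.7] t 13.1
```

{"method": "step_arm", "body": {
  "increments": [
    {"delta_pos":[0,0,-2],"dr":[0,0,0],"fingers":1},
    {"delta_pos":[0,0,-5.5],"dr":[0,0,0],"fingers":1},
    {"delta_pos":[-5,0,-6],"dr":[0,0,-10],"fingers":1},
    {"delta_pos":[-10,0,-6],"dr":[0,0,-20],"fingers":0.3},
    {"delta_pos":[-15,0,-6],"dr":[0,0,-30],"fingers":0}
  ]
}}

```text
time: 13.72
tool_pos: [0.5656, 0.096, 0.1447]
tool_rot: [3.141, 0.001, 2.228]
contact_force: [0.2, 0.6, 0.6]
opening: 0.0161
grip_force: 0.0
```

Run:
```python
from h import *
go(.5805,-.031,.14,165)
```

```text
dpos cm [-10.97  -6.59   0.47] dr [  0.    0.  -37.3] t 13.725
```

{"method": "step_arm", "body": {
  "increments": [
    {"delta_pos":[-4,-2.4,0],"dr":[0,0,-10],"fingers":0},
    {"delta_pos":[-8,-4.8,0],"dr":[0,0,-20],"fingers":0},
    {"delta_pos":[-10.9,-6.5,0.3],"dr":[0,0,-30],"fingers":0},
    {"delta_pos":[-10.9,-6.5,0.3],"dr":[0,0,-37.4],"fingers":0},
    {"delta_pos":[-10.9,-6.5,0.3],"dr":[0,0,-37.4],"fingers":0}
  ]
}}

```text
time: 14.35
tool_pos: [0.5798, -0.0292, 0.1414]
tool_rot: [3.141, 0.0, 2.872]
contact_force: [-0.3, 0.5, 1.2]
opening: 0.0458
grip_force: 0.0
```

Run:
```python
from h import *
S=viewer.read_camera("side");T=viewer.read_camera("top")
a=cv2.resize(S[150:250,240:350],None,fx=4,fy=4);b=cv2.resize(T[140:240,120:290],None,fx=2,fy=2)
W=np.zeros((400,800,3),np.uint8);W[:,:440]=a;W[:200,450:790]=b;cv2.imwrite("pics/c5.png",W[:,:,::-1])
o=robot.observe();print(o["tool_pos"],proj("side",o["tool_pos"]),o["opening"]);go(.5805,-.031,.069,165)
```

```text
[ 0.5798 -0.0285  0.1415] [297.0452 185.0897] 0.04569660498738317
dpos cm [-0.14 -0.23  7.25] dr [ 0.   0.  -0.4] t 14.45
```

View pics/c5.png

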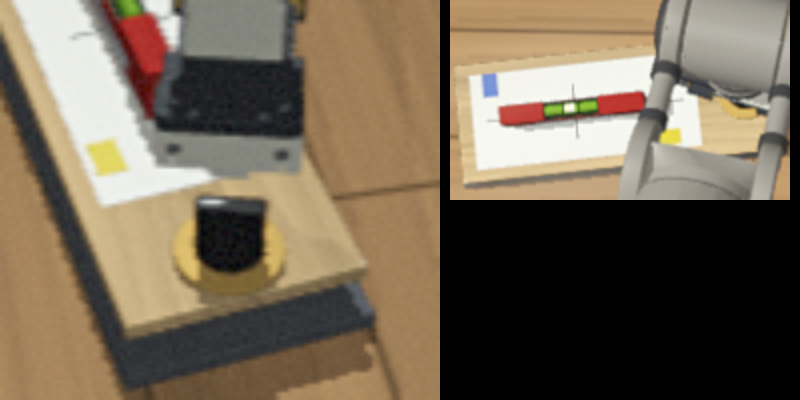

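Side crop: the knob bar's top is at (232,203), centred under the gripper and aligned. Top crop: the level lies centred on the cross. I descend and grip.

{"method": "step_arm", "body": {
  "increments": [
    {"delta_pos":[-0.1,-0.2,2],"dr":[0,0,0],"fingers":0},
    {"delta_pos":[-0.1,-0.2,4],"dr":[0,0,0],"fingers":0},
    {"delta_pos":[-0.1,-0.2,6],"dr":[0,0,0],"fingers":0},
    {"delta_pos":[-0.1,-0.2,7.1],"dr":[0,0,0],"fingers":0},
    {"delta_pos":[-0.1,-0.2,7.1],"dr":[0,0,0],"fingers":0.3}
  ]
}}

```text
time: 15.08
tool_pos: [0.5799, -0.0306, 0.0699]
tool_rot: [-3.141, -0.001, 2.874]
contact_force: [0.6, -0.1, -0.6]
opening: 0.0399
grip_force: 0.0
```

{"method": "step_arm", "body": {
  "increments": [
    {"delta_pos":[0,0,0],"dr":[0,0,0],"fingers":1},
    {"delta_pos":[0,0,0],"dr":[0,0,0],"fingers":1},
    {"delta_pos":[0,0,0],"dr":[0,0,0],"fingers":1},
    {"delta_pos":[0,0,0],"dr":[0,0,0],"fingers":1},
    {"delta_pos":[0,0,0],"dr":[0,0,0],"fingers":1}
  ],
  "newtons": 35
}}

```text
time: 15.7
tool_pos: [0.5817, -0.0272, 0.0713]
tool_rot: [3.136, 0.002, 2.874]
contact_force: [5.7, 16.1, -0.9]
opening: 0.0139
grip_force: 35.0
```

{"method": "step_arm", "body": {
  "increments": [
    {"delta_pos":[0,0.4,0],"dr":[0,0,0],"fingers":1},
    {"delta_pos":[0,0.4,0],"dr":[0,0,8],"fingers":1},
    {"delta_pos":[0,0.4,0],"dr":[0,0,16],"fingers":1},
    {"delta_pos":[0,0.4,0],"dr":[0,0,24],"fingers":1},
    {"delta_pos":[0,0.4,0],"dr":[0,0,30],"fingers":1}
  ]
}}

```text
time: 16.32
tool_pos: [0.5817, -0.0271, 0.0712]
tool_rot: [3.141, 0.001, 2.347]
contact_force: [0.5, 1.1, 1.4]
opening: 0.0137
grip_force: 35.0
```

{"method": "step_arm", "body": {
  "increments": [
    {"delta_pos":[0,0,0],"dr":[0,0,8],"fingers":1},
    {"delta_pos":[0,0,0],"dr":[0,0,16],"fingers":1},
    {"delta_pos":[0,0,0],"dr":[0,0,24],"fingers":1},
    {"delta_pos":[0,0,0],"dr":[0,0,29],"fingers":1},
    {"delta_pos":[0,0,0],"dr":[0,0,29],"fingers":1}
  ]
}}

```text
time: 16.95
tool_pos: [0.5814, -0.0272, 0.0719]
tool_rot: [3.141, 0.001, 1.844]
contact_force: [-3.7, 1.5, 7.1]
opening: 0.0138
grip_force: 35.0
```

{"method": "step_arm", "body": {
  "increments": [
    {"delta_pos":[0,0,0],"dr":[0,0,0],"fingers":0.2},
    {"delta_pos":[0,0,0],"dr":[0,0,0],"fingers":0.2},
    {"delta_pos":[0,0,0],"dr":[0,0,0],"fingers":0.2},
    {"delta_pos":[0,0,-2],"dr":[0,0,0],"fingers":0.2},
    {"delta_pos":[0,0,-6.5],"dr":[0,0,0],"fingers":0.5}
  ]
}}

```text
time: 17.58
tool_pos: [0.5798, -0.027, 0.1341]
tool_rot: [-3.137, -0.002, 1.845]
contact_force: [1.2, 0.1, -0.1]
opening: 0.03
grip_force: 0.0
```

Run:
```python
from h import *
go(.5465,.245,.11,97.5)
```

```text
dpos cm [27.08  4.16  2.44] dr [-0.3 -0.1  8.2] t 17.575
```

{"method": "step_arm", "body": {
  "increments": [
    {"delta_pos":[5.5,0.8,-0.5],"dr":[0,0,2],"fingers":1},
    {"delta_pos":[11,1.6,-0.5],"dr":[0,0,5],"fingers":1},
    {"delta_pos":[16.5,2.5,-0.5],"dr":[0,0,8],"fingers":1},
    {"delta_pos":[22,3.4,-0.5],"dr":[0,0,8],"fingers":1},
    {"delta_pos":[27,4.1,0],"dr":[0,0,8],"fingers":1}
  ]
}}

```text
time: 18.2
tool_pos: [0.5475, 0.2458, 0.1357]
tool_rot: [3.141, -0.0, 1.705]
contact_force: [0.3, -0.0, 0.7]
opening: 0.0004
grip_force: 0.0
```

{"method": "step_arm", "body": {
  "increments": [
    {"delta_pos":[0,0,1.5],"dr":[0,0,0],"fingers":1},
    {"delta_pos":[0,0,3],"dr":[0,0,0],"fingers":1},
    {"delta_pos":[0,0,4],"dr":[0,0,0],"fingers":1},
    {"delta_pos":[0,0,4],"dr":[0,0,0],"fingers":1},
    {"delta_pos":[0,0,4],"dr":[0,0,0],"fingers":1}
  ]
}}

```text
time: 18.82
tool_pos: [0.5483, 0.2432, 0.0958]
tool_rot: [3.141, -0.0, 1.704]
contact_force: [1.0, -0.5, 0.3]
opening: 0.0001
grip_force: 0.0
```

Run:
```python
from h import *
go(.5465,.245,.087,97.5)
```

```text
dpos cm [ 0.2  -0.15  0.88] dr [ 0.  -0.   0.1] t 18.825
```

{"method": "step_arm", "body": {
  "increments": [
    {"delta_pos":[0.2,-0.1,0.3],"dr":[0,0,0],"fingers":1},
    {"delta_pos":[0.2,-0.1,0.6],"dr":[0,0,0],"fingers":1},
    {"delta_pos":[0.2,-0.1,0.8],"dr":[0,0,0],"fingers":1},
    {"delta_pos":[0.2,-0.1,1],"dr":[0,0,0],"fingers":1},
    {"delta_pos":[0.2,-0.1,1.1],"dr":[0,0,0],"fingers":1}
  ]
}}

```text
time: 19.45
tool_pos: [0.5475, 0.2455, 0.0881]
tool_rot: [3.138, 0.001, 1.706]
contact_force: [-7.3, -4.7, 27.4]
opening: 0.0008
grip_force: 13.9
```

{"method": "step_arm", "body": {
  "increments": [
    {"delta_pos":[0,0,0.05],"dr":[0,0,0],"fingers":1},
    {"delta_pos":[0,0,0.1],"dr":[0,0,0],"fingers":1},
    {"delta_pos":[0,0,0.1],"dr":[0,0,0],"fingers":1},
    {"delta_pos":[0,0,0.1],"dr":[0,0,0],"fingers":1},
    {"delta_pos":[0,0,0.1],"dr":[0,0,0],"fingers":1}
  ]
}}

```text
time: 20.08
tool_pos: [0.5478, 0.2455, 0.0882]
tool_rot: [3.136, 0.0, 1.706]
contact_force: [-8.1, -5.2, 28.8]
opening: 0.0001
grip_force: 14.3
```

{"method": "step_arm", "body": {
  "increments": [
    {"delta_pos":[0,0,-0.1],"dr":[0,0,0],"fingers":1},
    {"delta_pos":[0,0,-0.15],"dr":[0,0,0],"fingers":1},
    {"delta_pos":[0,0,-0.15],"dr":[0,0,0],"fingers":1},
    {"delta_pos":[0,0,-0.15],"dr":[0,0,0],"fingers":1},
    {"delta_pos":[0,0,-0.15],"dr":[0,0,0],"fingers":1}
  ]
}}

```text
time: 20.7
tool_pos: [0.5473, 0.2454, 0.0882]
tool_rot: [3.138, 0.001, 1.706]
contact_force: [-5.6, -4.5, 19.8]
opening: 0.0
grip_force: 10.1
```

{"method": "step_arm", "body": {
  "increments": [
    {"delta_pos":[0,0,0],"dr":[0,0,0],"fingers":1},
    {"delta_pos":[0,0,0],"dr":[0,0,0],"fingers":1},
    {"delta_pos":[0,0,0],"dr":[0,0,0],"fingers":1},
    {"delta_pos":[0,0,0],"dr":[0,0,0],"fingers":1},
    {"delta_pos":[0,0,0],"dr":[0,0,0],"fingers":1}
  ]
}}

```text
time: 21.32
tool_pos: [0.5473, 0.2454, 0.0882]
tool_rot: [3.138, 0.001, 1.706]
contact_force: [-5.4, -5.2, 19.7]
opening: 0.0005
grip_force: 10.1
```

{"method": "step_arm", "body": {
  "increments": [
    {"delta_pos":[0,0,0],"dr":[0,0,0],"fingers":1},
    {"delta_pos":[0,0,0],"dr":[0,0,0],"fingers":1},
    {"delta_pos":[0,0,0],"dr":[0,0,0],"fingers":1},
    {"delta_pos":[0,0,0],"dr":[0,0,0],"fingers":1},
    {"delta_pos":[0,0,0],"dr":[0,0,0],"fingers":1}
  ]
}}

```text
time: 21.95
tool_pos: [0.5473, 0.2454, 0.0882]
tool_rot: [3.138, 0.001, 1.706]
contact_force: [-5.8, -4.1, 20.7]
opening: 0.0005
grip_force: 10.1
```

{"method": "step_arm", "body": {
  "increments": [
    {"delta_pos":[0,0,0],"dr":[0,0,0],"fingers":1},
    {"delta_pos":[0,0,0],"dr":[0,0,0],"fingers":1},
    {"delta_pos":[0,0,0],"dr":[0,0,0],"fingers":1},
    {"delta_pos":[0,0,0],"dr":[0,0,0],"fingers":1},
    {"delta_pos":[0,0,0],"dr":[0,0,0],"fingers":1}
  ]
}}

```text
time: 22.58
tool_pos: [0.5473, 0.2454, 0.0882]
tool_rot: [3.138, 0.001, 1.706]
contact_force: [-5.6, -4.3, 20.6]
opening: 0.0003
grip_force: 10.1
```

```bash
cat > m.py <<'E'
from h import *
T=np.mean([viewer.read_camera("top") for _ in range(3)],0).astype(np.uint8);S=viewer.read_camera("side")
cv2.imwrite("pics/t6.png",T[:,:,::-1])
a=cv2.resize(S[115:190,235:310],None,fx=7,fy=7,interpolation=cv2.INTER_CUBIC);b=cv2.resize(T[140:260,120:240],None,fx=2,fy=2)
W=np.zeros((530,780,3),np.uint8);W[:525,:525]=a;W[:240,530:770]=b;cv2.imwrite("pics/c6.png",W[:,:,::-1])
s,v=bub("top",T,plane("top",(180.22,193.48),.083),1.699)
g,b=v[:,1],v[:,2]
E=lambda m:(s[m].min(),s[m].max(),s[m].mean())
print("green span",E((g>130)&(np.abs(s)<36)),"bubble",E((b>110)&(np.abs(s)<28)),"rings",[ (s[k],g[k].astype(int)) for k in range(len(s)) if abs(s[k])<28 and g[k]<170])
print(robot.observe()["contact_force"],robot.observe()["time"])
E
python3 m.py
```

```text
green span (np.float64(-31.5), np.float64(33.5), np.float64(0.926923076923077)) bubble (np.float64(-5.5), np.float64(7.0), np.float64(0.75)) rings [(np.float64(-11.0), np.int64(167)), (np.float64(-10.5), np.int64(155)), (np.float64(-10.0), np.int64(143)), (np.float64(-9.5), np.int64(132)), (np.float64(-9.0), np.int64(134)), (np.float64(-8.5), np.int64(143)), (np.float64(-8.0), np.int64(153)), (np.float64(-7.5), np.int64(163)), (np.float64(9.0), np.int64(158)), (np.float64(9.5), np.int64(146)), (np.float64(10.0), np.int64(133)), (np.float64(10.5), np.int64(127)), (np.float64(11.0), np.int64(136)), (np.float64(11.5), np.int64(149)), (np.float64(12.0), np.int64(163))]
[-5.4057 -5.3585 21.0358] 22.775
```

View pics/c6.png

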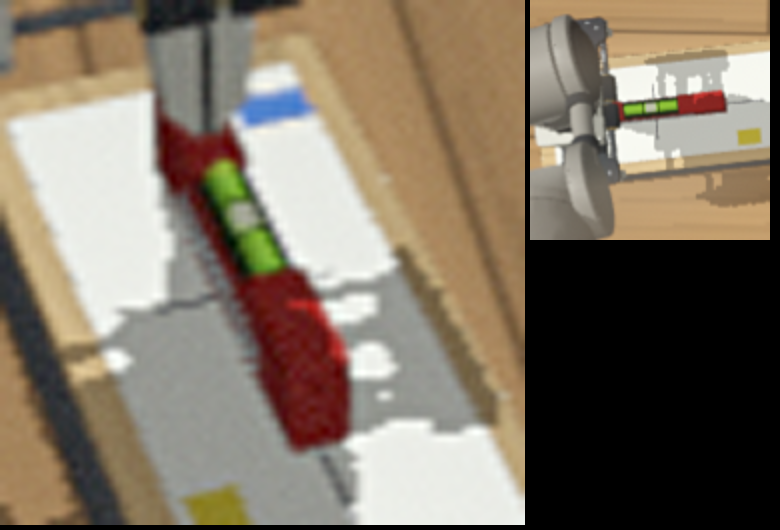

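The bubble is at 0.75 mm and the ring midpoint at 0.57 mm, so it is about 0.2 mm off centre. TCP height stayed at 0.0882 m between 28 N and 20 N, so the board is on its stop. Handing in.

```bash
python3 -c "
from cell import robot
print(robot.hand_in())"
```

```text
the job is handed in; nothing more can be done
None
```

I handed the job in at 22.8 s, with the red level lying on the line at the cross, still pressed down with about 20 N, and the bubble measured about 0.2 mm off centre. The hand-in call returned no verdict, so I can't confirm the judged result.

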